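Check a tripped touch mixer's head and hold in its recessed reset

ROBOT

A 7-joint arm with a two-finger parallel gripper is mounted at the origin on a cart in front of the work surface, level with it; the furniture and walls round the work are solid. World frame = base frame: x ahead of the robot, y to its left, z up, the work surface at z = 0. Lengths are in m, angles in rad, forces in N, time in s.
With the tool pointing down it reaches from about 0.4 to 0.9 m from the base axis. Payload 5.6 kg.
Tool frame: the origin (TCP) lies midway between the tips of the shut fingers; the grasp point (between the pads) lies 19 mm behind it; z points along the fingers, y is the line along which they close (so a half turn about z gives the same grasp; the last joint's range is limited). The gripper opens to 92 mm and grips with 3 to 60 N. Pads are 20 mm wide; open, the fingers measure 128 mm over their backs; the gripper's body (75 mm by 189 mm) begins 69 mm behind the grasp point.
Start: joints at [-1.165, 0.468, -0.012, 1.603, 0.006, 1.071, -0.056], TCP at [0.282, 0.586, 0.215] pointing down, gripper open.
Joint ranges: [-2.53, 2.53], [-0.31, 2.02], [-1.57, 1.55], [0.28, 2.44], [-1.29, 4.43], [0.15, 1.84], [-2.92, 2.92]. Speed limits (rad/s): [2.57, 2.57, 3.14, 3.14, 3.14, 3.14, 3.14].

INTERFACE

Orientations are given as a 3x3 rotation matrix whose columns are the frame's x, y, z axes.
In Python, from rig import r gives the robot as it stands. The module is installed in compiled form; this text tells all that it offers.
- The arm moves only by the tool jog_arm, never from a script. Its argument "commands" is a list of rows, each a list of 7 numbers: the shift along the tool's x, y, z in units of 0.25 m (1.0 is 0.25 m), then the turn, a rotation vector about the tool's x, y, z in units of 60 degrees (1.0 is 60 degrees), then the closure in counts, from 0 (fully open) to 255 (shut). A call has 1 to 20 rows; each row is the pose to reach, as a shift and turn from the pose commanded when the call began, along the tool's axes at that moment; what a row does not reach only later rows make up. A row lasts 1/8 s, in which the tool goes at most 62.5 mm and 10.7 degrees, less where a joint would pass 70% of its speed; a pose out of reach is approached as far as the arm can. A call with a number of a shift or a turn outside -1 to 1 is refused whole. A call with a gripper value outside its range is refused whole. The fingers move at their own pace and stop on an object; "grip_force" is the grip in N (left out, the last holds). Time passes only in rows, so rows that repeat a pose let the fingers close. It gives the time, the measured TCP pose, the force, the opening and the grip force at its end, in the units of the state.
- r.read_state(): the state, without advancing time (a new reading comes with each control period).
- r.snapshot(name): name is "side" or "top"; returns a dict with "frame" (400x640x3 uint8, red, green, blue), "fx", "fy", "cx", "cy" (pixels), "R" (3x3) and "t" (3): a world point X has camera coordinates R X + t. Camera axes: x right, y down, z forward; pixel columns grow to the right and rows downward; lengths in m; the calibration is good to about 2 mm. A picture is of the moment at which its call begins. There is no depth.
- r.close_job(): hands the job in; it is judged then, once.
Trained networks look in the newest picture that a camera, given by its name, has taken for a name from the list of things; names that differ only in an ending like _2 or _b are one class to them, and where a whole thing is asked for, a point or a joint stands for the part that bears it (a point fixed in the world has none). Each returns a list of dicts, best first, with "score" (0 to 1); they miss things now and then, are a little off and sometimes report something else, mostly with a low value. They report only what shows in the picture. A call takes as long as a camera call. They do not tell look-alikes from the thing itself.
- r.recognise(camera, query): "rect" ([left, top, right, bottom] in pixels, round what is visible of it).
The state is a dict: "t": time; "joint_pos": joint angles; "qvel": joint speeds; "joint_torque": joint torques, N m; "position": TCP position; "tool_rot": TCP orientation; "contact_force": force on the tool from outside, world axes, zero at the start; "torque": the same for the moment, N m; "opening": finger opening in m; "grasp_force": force on a finger pad.
Only numpy, scipy, OpenCV 4.12 (cv2) and the standard library are available. Lean on these libraries where they do the work, as an engineer would, in place of code of your own. Each camera call takes 0.05 s, during which the arm holds its last target. There are 200 camera calls.

TASK

The touch mixer's cut-out has tripped. First make sure that its head is not jammed: stand the blue-lidded slip jar in the rubber cup, push it straight down until the sprung cup bottoms and keep it there for a good second, then, so that nothing loads the mixer, stand the jar back upright on its cork mat and let go. Then lift the needle tool out of its stand and, with its point through the round hole in the mixer's front deck, push the red reset button fully in and finish while still holding it in, the needle tool upright in the gripper; leave everything else where it is.

Things in the scene. Friction and masses are not known exactly. Their poses are not given: they have to be found in the camera images.
- mixer: Touch mixer, grey enamelled housing 171 x 128 mm in plan, fixed to the worktop. Origin: centre of its underside, on the worktop; x points to its back, y to its left (seen from the front), z up. The low front deck is 56 mm high (round hole with a steel bezel, an amber lamp beside it), the motor housing behind it 76 mm high and carries the black rubber cup at x = +31 mm, y = 0. A speed knob on its front face stands out 16 mm.
- cup_floor (a point): Centre of the flat inner floor of the mixer's rubber cup, 102 mm above the worktop when the cup is up; moves with the cup. Inside, the cup is about 76 mm wide at the floor and 81 mm at its rim, and the rim stands 6 mm above the floor; the jar's base (65 mm) goes in it. z up.
- cup (a joint): Downward travel of the sprung cup in m: 0 up, 0.012 bottomed. A spring resists with about 5 N at first and 14 N at the bottom, then a hard stop; it comes up again by itself. The jar's weight alone does not move it.
- jar_mid (a point): Centre of the jar of slip, half-way up: white round jar with a blue screw lid, 65 mm in diameter, 92 mm high, 0.15 to 0.3 kg, closed and rigid. The base is 46 mm below this point; z is the jar's axis, pointing up. Can be gripped round the body or the lid.
- mat: Round cork mat, 120 mm in diameter, 5 mm thick, fixed on the worktop; the jar starts on it. Origin: centre of its underside.
- needle_grip (a point): Point on the axis of the needle tool's handle, 43 mm below its butt and 57 mm above its lower shoulder, the place to grip: a straight brown wooden handle 9.5 mm thick and 100 mm long. The tool stands point down; this point is 123 mm above the worktop, 43 mm above the stand's top. y points along the tool to the butt (up), x and z across it.
- needle_tip (a point): Point of the needle tool, at the end of the thin steel needle (solid width 3 x 6 mm) that goes on 56 mm from the handle's shoulder; 113 mm below needle_grip along the tool. y points up along the tool. The whole tool is 156 mm long, 14 g.
- stand: Wooden stand of the needle tool: square block 46 x 46 mm on a 64 x 64 mm foot, 80 mm high in all, fixed on the worktop, origin at the centre of its underside. Its central bore takes 14 mm of the handle (12.5 mm wide) and below that the needle; lift the tool 75 mm or more to clear it.
- hole (a point): Centre of the mouth of the round hole in the mixer's front deck, level with the deck, 56 mm above the worktop. The hole is 13 mm wide, goes straight down and has a small chamfer; the reset button lies at its bottom. x, y, z as the mixer's.
- reset (a joint): Travel of the reset button in m: 0 out, 0.005 fully in (downwards). Its spring resists with 3 N at first and 6 N at the bottom, then a hard stop; it comes out again when let go.
- reset_top (a point): Centre of the top of the red reset button, 11 mm wide, 20 mm below the mouth of the hole (36 mm above the worktop) when out; moves with the button.
- spray: Water spray bottle, orange trigger head, 65 x 86 x 185 mm, loose, stands behind the mixer; a bystander. Origin: centre of its underside.
- dome: White cast dome with labyrinth ridges, 98 x 100 x 52 mm, loose, behind and to the left of the mixer; a bystander. Origin: centre of its underside.
- boxwood_paddle: Slim brown wooden modelling paddle, 207 x 18 x 11 mm, loose, lying flat near the front edge to the right of the mixer; a bystander. Origin: centre of its underside. Behind it, fixed, is a banding wheel (237 mm wide, at x = 0.51, y = -0.22 m) with a cast bud on it, 212 mm high in all: keep the arm above.
Not all that is in view belongs to the job. What is shaped like the part that bears jar_mid but orange or purple is not meant.

How it is judged:
By the outcome, as a careful person would: the job done as asked, in the order asked, and still so for the second after the job is handed in, while the arm keeps its last pose, push and grip.
It also fails if it takes over 72 s, if anything falls off the work surface, if the arm or the gripper's body presses on something with over 40 N, if the wrist force passes 120 N, or if a joint passes its speed limit or range.

## Working session

There is one attempt and no reset: what is moved stays moved. The work goes in short steps, Python scripts to look and compute and a tool call to move; the robot and the scene stay as the last step left them, time stands still between calls to the robot, and variables do not carry over. Pictures are saved under pics/ and viewed, at most 10 in all, crops included, and the job is handed in when it is done.

Besides the shell and the picture viewer there is one more tool, called after "Call:" by a JSON object that holds its "method" and its "body". jog_arm: Moves the arm, as the interface text tells. Shifts and turns lie within -1 to 1; 1 stands for 0.25 m of shift or 60 degrees of turn. Its arguments: {"type":"object","properties":{"commands":{"type":"array"},"grip_force":{"type":"number"}},"required":["commands"]}

```bash
mkdir -p pics
python3 - <<'E'
from rig import r
import cv2,numpy as np
for c in ("side","top"):
    s=r.snapshot(c); cv2.imwrite(f"pics/{c}0.png",s["frame"][:,:,::-1])
    print(c,s["fx"],s["fy"],s["cx"],s["cy"],np.round(s["R"],4).tolist(),np.round(s["t"],4).tolist())
    for q in ("mixer","jar_mid","mat","needle_grip","stand","hole","cup","cup_floor","reset_top","spray","dome","boxwood_paddle"):
        try: print(q,[(np.round(d["rect"],1).tolist(),round(d["score"],2)) for d in r.recognise(c,q)[:4]])
        except Exception as e: print(q,e)
st=r.read_state();print({k:np.round(v,4).tolist() for k,v in st.items()})
E
```

```text
side 379.96988978106793 379.96988978106793 321.81038868687847 197.64967253893911 [[0.8093, -0.5873, 0.0072], [-0.3555, -0.4996, -0.7899], [0.4675, 0.6367, -0.6132]] [-0.3741, 0.3702, 0.5499]
mixer [([282.9, 204.2, 378.4, 285.9], 0.84), ([242.1, 182.7, 254.3, 218.9], 0.34)]
jar_mid [([260.3, 150.7, 286.7, 191.8], 0.77), ([264.5, 270.0, 300.1, 327.5], 0.75), ([358.2, 180.1, 387.8, 224.9], 0.73), ([283.2, 205.6, 381.0, 285.7], 0.67)]
mat [([251.8, 180.1, 292.0, 202.2], 0.69)]
needle_grip [([241.4, 182.2, 255.7, 219.5], 0.51)]
stand [([239.8, 207.5, 268.8, 251.5], 0.88)]
hole [([279.5, 201.6, 377.1, 283.1], 0.82)]
cup [([323.1, 203.1, 367.3, 232.2], 0.96), ([321.5, 171.0, 360.0, 203.7], 0.25)]
cup_floor [([321.7, 205.7, 365.8, 233.8], 0.66), ([321.4, 175.3, 361.8, 203.3], 0.52)]
reset_top [([323.0, 205.7, 366.2, 234.9], 0.42)]
spray [([412.7, 162.7, 448.2, 238.9], 0.86), ([324.1, 205.8, 366.2, 236.1], 0.5)]
dome [([320.3, 171.8, 359.8, 202.3], 0.95)]
boxwood_paddle [([246.4, 327.6, 348.9, 398.6], 0.85)]
top 485.28335356015174 485.28335356015174 317.6460479100283 200.71594338080294 [[0.01
[... 585 characters left out ...]
reset_top []
spray [([345.2, 114.0, 369.3, 152.2], 0.76)]
dome [([267.3, 146.7, 295.1, 176.4], 0.68)]
boxwood_paddle [([391.8, 247.4, 394.1, 318.7], 0.86), ([223.5, 201.9, 255.7, 228.8], 0.7), ([323.9, 187.1, 356.1, 216.3], 0.54)]
{'t': 1.3, 'joint_pos': [-1.165, 0.4675, -0.0116, 1.6027, 0.006, 1.0714, -0.0563], 'qvel': [-0.0005, -0.0009, 0.0004, 0.0004, -0.0003, 0.0003, -0.001], 'joint_torque': [-0.0007, -52.0421, -0.0125, -24.4048, -0.0566, 0.0114, 0.0], 'position': [0.2821, 0.5856, 0.2146], 'tool_rot': [[-0.9009, 0.434, 0.0001], [0.434, 0.9009, -0.0], [-0.0001, 0.0, -1.0]], 'contact_force': [0.112, -0.338, 0.0541], 'torque': [0.0202, 0.0265, 0.0084], 'grasp_force': 0.0, 'opening': 0.0919}
```

View pics/top0.png

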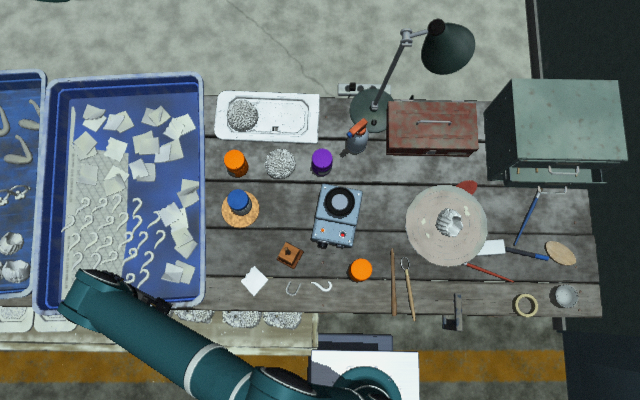

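View pics/side0.png

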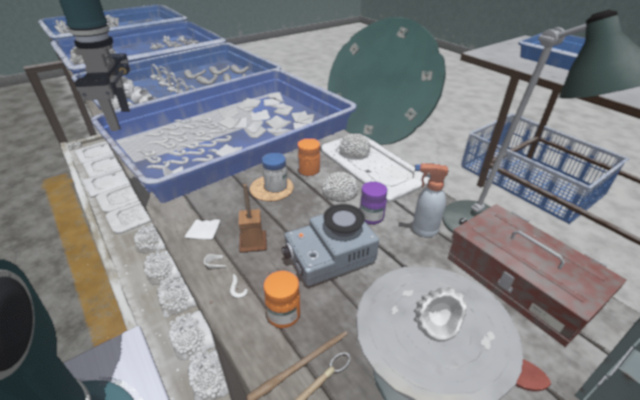

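The top view has the blue jar on its mat at about (238,205), the stand at (290,255) and the mixer at (335,215). The side view has the jar at (273,172), the needle tool at (248,200) and the mixer at (335,245). I'll zoom in to measure.

Run:
```python
import cv2
t=cv2.imread("pics/top0.png"); s=cv2.imread("pics/side0.png")
cv2.imwrite("pics/topz.png",cv2.resize(t[180:275,215:375],None,fx=5,fy=5,interpolation=cv2.INTER_CUBIC))
cv2.imwrite("pics/sidez.png",cv2.resize(s[145:290,230:390],None,fx=4,fy=4,interpolation=cv2.INTER_CUBIC))
```

```text
(no output)
```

View pics/topz.png

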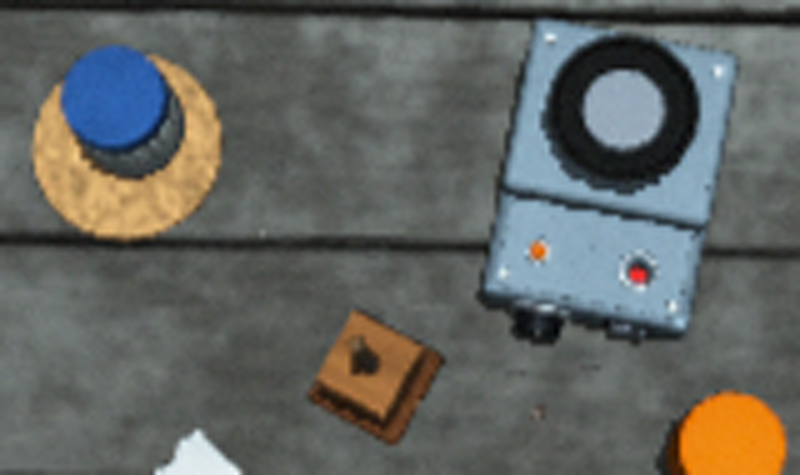

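View pics/sidez.png

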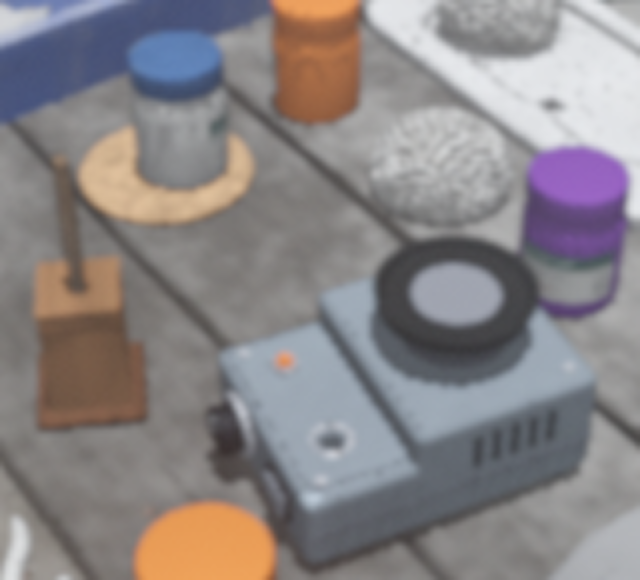

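```bash
cat > h.py <<'E'
import numpy as np
from scipy.optimize import least_squares
C={'side':(379.96988978106793,321.81038868687847,197.64967253893911),'top':(485.28335356015174,317.6460479100283,200.71594338080294)}
from rig import r
def cams():
    out={}
    for c in C:
        s=r.snapshot(c); out[c]=(s['fx'],s['cx'],s['cy'],np.array(s['R']),np.array(s['t']),s['frame'])
    return out
def proj(c,X):
    p=c[3]@X+c[4]; return np.array([c[0]*p[0]/p[2]+c[1],c[0]*p[1]/p[2]+c[2]])
def onz(c,uv,z):
    d=c[3].T@np.array([(uv[0]-c[1])/c[0],(uv[1]-c[2])/c[0],1]); o=-c[3].T@c[4]
    return o+d*(z-o[2])/d[2]
E
python3 - <<'E'
from h import *
c=cams()
T=lambda x,y:((x+.5)/5-.5+215,(y+.5)/5-.5+180)
S=lambda x,y:((x+.5)/4-.5+230,(y+.5)/4-.5+145)
P=dict(lid=(.097,T(114,97),S(175,53)),mat=(.005,T(127,147),S(166,173)),stand=(.08,T(368,364),S(79,288)),butt=(.166,T(355,345),S(61,160)),
 cupfloor=(.102,T(624,110),S(457,294)),hole=(.056,T(637,270),S(331,440)),lamp=(.056,T(538,251),S(285,361)),
 bl=(.076,T(537,20),S(322,292)),br=(.076,T(737,57),S(594,382)),fl=(.056,T(483,293),S(221,353)),fr=(.056,T(688,330),S(304,506)))
for k,(z,t,s) in P.items():
    a=onz(c['top'],t,z);b=onz(c['side'],s,z)
    f=least_squares(lambda X:np.r_[proj(c['top'],X)-t,proj(c['side'],X)-s],a)
    print(k,'top',a[:2].round(4),'side',b[:2].round(4),'tri',f.x.round(4))
E
```

```text
lid top [0.5839 0.3889] side [0.5819 0.3846] tri [0.5846 0.3896 0.0935]
mat top [0.5724 0.3948] side [0.5668 0.384 ] tri [ 0.5739  0.3968 -0.0055]
stand top [0.4292 0.2338] side [0.4269 0.2263] tri [0.4301 0.2342 0.0728]
butt top [0.4298 0.236 ] side [0.428  0.2284] tri [0.4309 0.2363 0.16  ]
cupfloor top [0.58   0.0851] side [0.5782 0.081 ] tri [0.5813 0.0847 0.0977]
hole top [0.4914 0.0745] side [0.4877 0.069 ] tri [0.4919 0.0745 0.0489]
lamp top [0.502  0.1345] side [0.501  0.1323] tri [0.5024 0.1345 0.0536]
bl top [0.6411 0.1374] side [0.5374 0.149 ] tri [0.5916 0.1654 0.0484]
br top [0.62   0.0155] side [0.6124 0.0073] tri [0.6218 0.0151 0.0646]
fl top [0.4759 0.1673] side [0.4758 0.1582] tri [0.4792 0.1666 0.0474]
fr top [0.4556 0.0437] side [0.4513 0.0401] tri [0.4547 0.044  0.0504]
```

Call:
{"method": "jog_arm", "body": {"commands": [[-0.25, -0.03, 0, 0, 0, 0, 0], [-0.5, -0.07, 0, 0, 0, 0, 0], [-0.75, -0.1, 0, 0, 0, 0, 0], [-0.9, -0.12, 0, 0, 0, 0, 0], [-0.9, -0.12, 0, 0, 0, 0, 0]], "grip_force": 50}}

```text
t: 2.02
position: [0.4757, 0.4574, 0.2145]
tool_rot: [[-0.898, 0.44, 0.002], [0.44, 0.898, -0.001], [-0.002, -0.001, -1.0]]
contact_force: [-0.9, 0.1, -0.2]
opening: 0.0922
grasp_force: 0.0
```

Call:
{"method": "jog_arm", "body": {"commands": [[-0.25, -0.035, 0, 0, 0, 0, 0], [-0.45, -0.065, 0, 0, 0, 0, 0], [-0.53, -0.075, 0.05, 0, 0, 0, 0], [-0.53, -0.075, 0.2, 0, 0, 0, 0], [-0.53, -0.075, 0.35, 0, 0, 0, 0], [-0.53, -0.075, 0.35, 0, 0, 0, 0]]}}

```text
t: 2.78
position: [0.5791, 0.3871, 0.1232]
tool_rot: [[-0.902, 0.431, -0.007], [0.432, 0.902, -0.003], [0.005, -0.006, -1.0]]
contact_force: [0.0, 1.5, -0.0]
opening: 0.0918
grasp_force: 0.0
```

Run:
```python
from h import *
import cv2
c=cams(); s=r.read_state(); print(s['position'],np.round(s['tool_rot'],3).tolist(),np.round(s['joint_pos'],2))
a=c['top'][5][150:250,180:300];b=c['side'][5][100:220,200:340]
a=cv2.resize(a,(480,400),interpolation=2);b=cv2.resize(b,(467,400),interpolation=2)
cv2.imwrite('pics/g1.png',np.hstack([a,b])[:,:780,::-1])
```

```text
[0.58215935 0.38818364 0.12757318] [[-0.902, 0.432, -0.0], [0.432, 0.902, 0.001], [0.001, 0.001, -1.0]] [-0.68  0.64  0.07  1.54 -0.05  0.97  0.53]
```

View pics/g1.png

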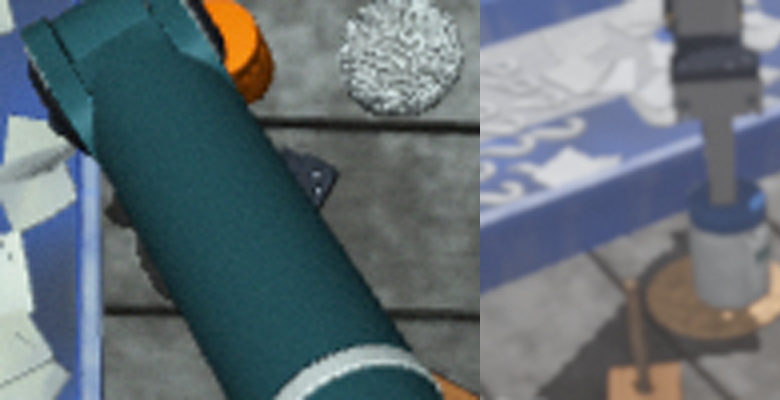

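The arm hides the top view. In the side view the near finger at (720,150) is lined up with the lid at (727,200), so I'll go down and grip.

Call:
{"method": "jog_arm", "body": {"commands": [[0, 0, 0.1, 0, 0, 0, 0], [0, 0, 0.2, 0, 0, 0, 0], [0, 0, 0.28, 0, 0, 0, 0], [0, 0, 0.325, 0, 0, 0, 0], [0, 0, 0.325, 0, 0, 0, 0], [0, 0, 0.325, 0, 0, 0, 255], [0, 0, 0.325, 0, 0, 0, 255], [0, 0, 0.325, 0, 0, 0, 255], [0, 0, 0.325, 0, 0, 0, 255], [0, 0, 0.325, 0, 0, 0, 255], [0, 0, 0.325, 0, 0, 0, 255]], "grip_force": 45}}

```text
t: 4.25
position: [0.5836, 0.3872, 0.0467]
tool_rot: [[-0.901, 0.434, 0.001], [0.434, 0.901, 0.001], [-0.001, 0.002, -1.0]]
contact_force: [1.7, 1.5, 5.1]
opening: 0.0632
grasp_force: 45.0
```

Call:
{"method": "jog_arm", "body": {"commands": [[0, 0, -0.03, 0, 0, 0, 255], [0, 0, -0.12, 0, 0, 0, 255], [0, 0, -0.26, 0, 0, 0, 255], [0, 0, -0.42, 0, 0, 0, 255], [0, 0, -0.54, 0, 0, 0, 255], [0, 0, -0.6, 0, 0, 0, 255], [0, 0, -0.6, 0, 0, 0, 255], [0, 0, -0.6, 0, 0, 0, 255]]}}

```text
t: 5.25
position: [0.5822, 0.386, 0.1943]
tool_rot: [[-0.901, 0.434, -0.002], [0.434, 0.901, -0.002], [0.001, -0.002, -1.0]]
contact_force: [-0.0, 0.2, -2.6]
opening: 0.0639
grasp_force: 45.0
```

Run:
```python
from h import *
s=r.read_state(); p=np.array(s['position']);R=np.array(s['tool_rot']);print(p,R.round(3).tolist(),s['contact_force'],s['opening'])
d=np.array([.579,.083,0])-p;d[2]=0;print('to cup units',(R.T@d/.25).round(3))
```

```text
[0.58216709 0.38595723 0.19426741] [[-0.901, 0.434, -0.002], [0.434, 0.901, -0.002], [0.001, -0.002, -1.0]] [-0.04338349  0.19136874 -2.557796  ] 0.06392637428845016
to cup units [-0.514 -1.097  0.002]
```

Call:
{"method": "jog_arm", "body": {"commands": [[-0.03, -0.06, 0, 0, 0, 0, 255], [-0.1, -0.2, 0, 0, 0, 0, 255], [-0.18, -0.38, 0, 0, 0, 0, 255], [-0.26, -0.56, 0, 0, 0, 0, 255], [-0.34, -0.73, 0, 0, 0, 0, 255], [-0.41, -0.88, 0, 0, 0, 0, 255], [-0.46, -0.97, 0, 0, 0, 0, 255], [-0.47, -1.0, 0, 0, 0, 0, 255], [-0.47, -1.0, 0, 0, 0, 0, 255], [-0.47, -1.0, 0, 0, 0, 0, 255]]}}

```text
t: 6.5
position: [0.5801, 0.1119, 0.1956]
tool_rot: [[-0.902, 0.432, -0.0], [0.432, 0.902, 0.001], [0.001, 0.0, -1.0]]
contact_force: [-0.1, 0.1, -2.0]
opening: 0.0633
grasp_force: 45.0
```

Run:
```python
from h import *
import cv2
c=cams();s=r.read_state(); p=np.array(s['position']);R=np.array(s['tool_rot']);print(p,R.round(3).tolist(),s['contact_force'],s['opening'])
d=np.array([.579,.083,0])-p;d[2]=0;print('to cup units',(R.T@d/.25).round(3))
x0,y0=270,130
cv2.imwrite('pics/g2.png',cv2.resize(c['side'][5][y0:y0+140,x0:x0+130],None,fx=4,fy=4,interpolation=2)[:,:,::-1])
for h in (-.041,.051): print(h,[(proj(c['side'],np.array([p[0],p[1],p[2]+h]))-[x0,y0])*4])
```

```text
[0.58017266 0.11181121 0.19565983] [[-0.902, 0.432, -0.0], [0.432, 0.902, 0.0], [0.0, 0.0, -1.0]] [-0.47252045  0.75636768 -2.72889756] 0.06352180591141407
to cup units [-0.046 -0.106 -0.   ]
-0.041 [array([266.03266897, 243.69944022])]
0.051 [array([271.87174378,  92.60830074])]
```

View pics/g2.png

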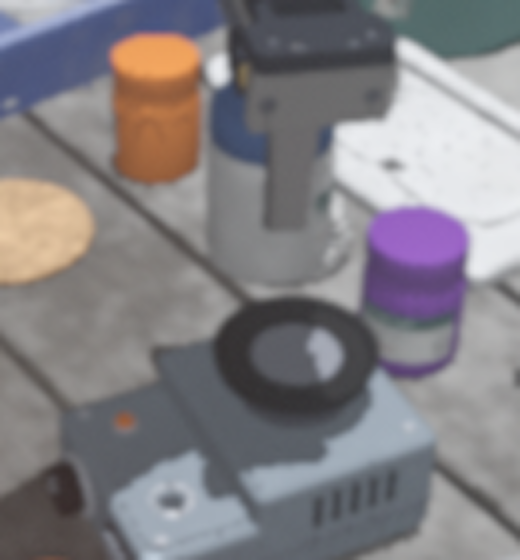

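The side view shows the jar's base at about (275,287) and its axis within 1 px of the prediction. The side camera reads a little low, which favours the top-view estimates, so the cup is at about (0.580, 0.0845).

Call:
{"method": "jog_arm", "body": {"commands": [[-0.015, -0.03, 0, 0, 0, 0, 255], [-0.035, -0.07, 0.0, 0, 0, 0, 255], [-0.047, -0.098, 0.0, 0, 0, 0, 255], [-0.047, -0.098, 0.06, 0, 0, 0, 255], [-0.047, -0.098, 0.12, 0, 0, 0, 255], [-0.047, -0.098, 0.16, 0, 0, 0, 255], [-0.047, -0.098, 0.18, 0, 0, 0, 255], [-0.047, -0.098, 0.2, 0, 0, 0, 255], [-0.047, -0.098, 0.2, 0, 0, 0, 255], [-0.047, -0.098, 0.2, 0, 0, 0, 255]]}}

```text
t: 7.85
position: [0.5806, 0.0832, 0.1462]
tool_rot: [[-0.901, 0.434, 0.001], [0.434, 0.901, 0.0], [-0.001, 0.0, -1.0]]
contact_force: [0.8, -0.7, -2.6]
opening: 0.0632
grasp_force: 45.0
```

Run:
```python
from h import *
import cv2
c=cams();s=r.read_state(); p=np.array(s['position']);R=np.array(s['tool_rot']);print(p,R.round(3).tolist(),s['contact_force'],s['opening'])
x0,y0=290,150
cv2.imwrite('pics/g3.png',cv2.resize(c['side'][5][y0:y0+110,x0:x0+110],None,fx=5,fy=5,interpolation=2)[:,:,::-1])
```

```text
[0.58060145 0.08324704 0.14627421] [[-0.901, 0.434, 0.001], [0.434, 0.901, 0.0], [-0.001, 0.001, -1.0]] [ 0.27644558 -0.46445748 -1.77572957] 0.06321466710016202
```

View pics/g3.png

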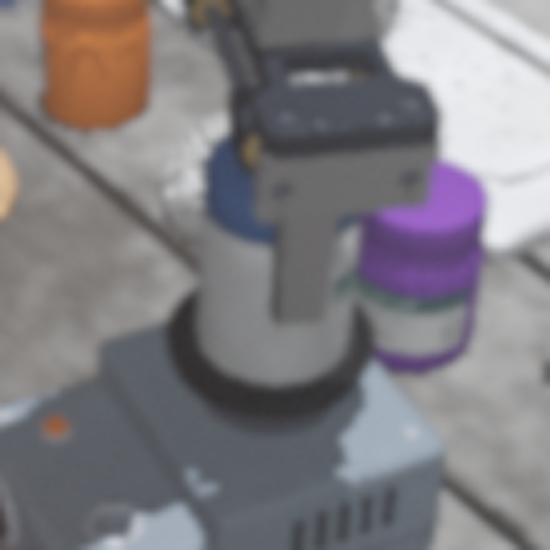

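The side view shows the jar inside the rim, spanning 200–357 against a rim of 165–375, so it is slightly to the right. I'll nudge it left and push.

Call:
{"method": "jog_arm", "body": {"commands": [[0.01, 0, 0, 0, 0, 0, 255], [0.01, 0, 0.01, 0, 0, 0, 255], [0.01, 0, 0.02, 0, 0, 0, 255], [0.01, 0, 0.03, 0, 0, 0, 255], [0.01, 0, 0.04, 0, 0, 0, 255], [0.01, 0, 0.05, 0, 0, 0, 255], [0.01, 0, 0.055, 0, 0, 0, 255], [0.01, 0, 0.055, 0, 0, 0, 255]], "grip_force": 60}}

```text
t: 8.95
position: [0.5782, 0.0845, 0.1331]
tool_rot: [[-0.901, 0.434, 0.0], [0.434, 0.901, 0.0], [-0.0, 0.001, -1.0]]
contact_force: [-3.6, 1.0, 8.9]
opening: 0.0631
grasp_force: 60.0
```

Call:
{"method": "jog_arm", "body": {"commands": [[0, 0, 0.008, 0, 0, 0, 255], [0, 0, 0.014, 0, 0, 0, 255], [0, 0, 0.02, 0, 0, 0, 255], [0, 0, 0.02, 0, 0, 0, 255]]}}

```text
t: 9.45
position: [0.5784, 0.0844, 0.1314]
tool_rot: [[-0.901, 0.434, 0.001], [0.434, 0.901, 0.001], [-0.0, 0.001, -1.0]]
contact_force: [-11.6, -0.8, 30.5]
opening: 0.063
grasp_force: 60.1
```

Call:
{"method": "jog_arm", "body": {"commands": [[0, 0, 0, 0, 0, 0, 255], [0, 0, 0, 0, 0, 0, 255], [0, 0, 0, 0, 0, 0, 255], [0, 0, 0, 0, 0, 0, 255], [0, 0, 0, 0, 0, 0, 255], [0, 0, 0, 0, 0, 0, 255], [0, 0, 0, 0, 0, 0, 255], [0, 0, 0, 0, 0, 0, 255], [0, 0, 0, 0, 0, 0, 255], [0, 0, 0, 0, 0, 0, 255], [0, 0, 0, 0, 0, 0, 255], [0, 0, 0, 0, 0, 0, 255], [0, 0, 0, 0, 0, 0, 255]]}}

```text
t: 11.08
position: [0.5784, 0.0844, 0.1314]
tool_rot: [[-0.901, 0.434, 0.001], [0.434, 0.901, 0.001], [-0.001, 0.001, -1.0]]
contact_force: [-11.9, -1.5, 30.0]
opening: 0.063
grasp_force: 60.1
```

Call:
{"method": "jog_arm", "body": {"commands": [[0, 0, -0.02, 0, 0, 0, 255], [0, 0, -0.05, 0, 0, 0, 255], [0, 0, -0.09, 0, 0, 0, 255], [0, 0, -0.15, 0, 0, 0, 255], [0, 0, -0.22, 0, 0, 0, 255], [0, 0, -0.27, 0, 0, 0, 255], [0.05, 0.1, -0.28, 0, 0, 0, 255], [0.13, 0.27, -0.28, 0, 0, 0, 255], [0.21, 0.43, -0.28, 0, 0, 0, 255], [0.29, 0.6, -0.28, 0, 0, 0, 255], [0.37, 0.77, -0.28, 0, 0, 0, 255], [0.43, 0.9, -0.28, 0, 0, 0, 255], [0.47, 0.98, -0.28, 0, 0, 0, 255], [0.48, 1.0, -0.28, 0, 0, 0, 255], [0.48, 1.0, -0.28, 0, 0, 0, 255]]}}

```text
t: 12.95
position: [0.5788, 0.3602, 0.197]
tool_rot: [[-0.9, 0.435, -0.0], [0.435, 0.9, -0.001], [-0.0, -0.001, -1.0]]
contact_force: [0.3, -0.7, -0.4]
opening: 0.063
grasp_force: 60.0
```

Run:
```python
from h import *
s=r.read_state(); p=np.array(s['position']);R=np.array(s['tool_rot']);print(p,R.round(3).tolist(),s['contact_force'],s['opening'])
d=np.array([.578,.390,0.0472])-p;print('to mat units',(R.T@d/.25).round(3))
```

```text
[0.57880847 0.36019356 0.19702251] [[-0.9, 0.435, -0.0], [0.435, 0.9, -0.001], [-0.0, -0.001, -1.0]] [ 0.33558306 -0.66910535 -0.40983125] 0.062971251233005
to mat units [0.055 0.107 0.599]
```

Call:
{"method": "jog_arm", "body": {"commands": [[0.03, 0.05, 0.0, 0, 0, 0, 255], [0.055, 0.107, 0.05, 0, 0, 0, 255], [0.055, 0.107, 0.15, 0, 0, 0, 255], [0.055, 0.107, 0.28, 0, 0, 0, 255], [0.055, 0.107, 0.41, 0, 0, 0, 255], [0.055, 0.107, 0.51, 0, 0, 0, 255], [0.055, 0.107, 0.57, 0, 0, 0, 255], [0.055, 0.107, 0.585, 0, 0, 0, 255], [0.055, 0.107, 0.595, 0, 0, 0, 255], [0.055, 0.107, 0.595, 0, 0, 0, 255], [0.055, 0.107, 0.595, 0, 0, 0, 255]]}}

```text
t: 14.32
position: [0.5782, 0.3919, 0.0493]
tool_rot: [[-0.901, 0.434, 0.001], [0.434, 0.901, 0.001], [-0.001, 0.001, -1.0]]
contact_force: [-0.3, -0.2, -2.3]
opening: 0.063
grasp_force: 60.0
```

Run:
```python
from h import *
import cv2
c=cams();s=r.read_state(); p=np.array(s['position']);print(p,s['contact_force'],s['opening'])
x0,y0=220,120
cv2.imwrite('pics/g4.png',cv2.resize(c['side'][5][y0:y0+120,x0:x0+110],None,fx=5,fy=5,interpolation=2)[:,:,::-1])
```

```text
[0.5779919  0.39182417 0.04903687] [ 1.14112515 -0.32585358 -2.50779226] 0.06310659238677523
```

View pics/g4.png

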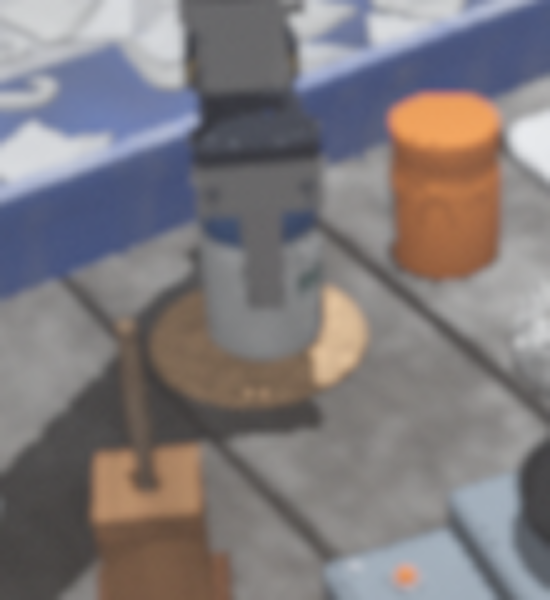

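The jar is over the mat at (265,300), still about 2 mm up. I'll lower it and release.

Call:
{"method": "jog_arm", "body": {"commands": [[0, 0, 0.004, 0, 0, 0, 255], [0, 0, 0.008, 0, 0, 0, 255], [0, 0, 0.01, 0, 0, 0, 255], [0, 0, 0.01, 0, 0, 0, 255], [0, 0, 0.01, 0, 0, 0, 255]]}}

```text
t: 15.05
position: [0.5777, 0.3917, 0.0466]
tool_rot: [[-0.901, 0.434, 0.0], [0.434, 0.901, 0.0], [-0.0, 0.0, -1.0]]
contact_force: [-1.6, -1.6, 5.8]
opening: 0.0629
grasp_force: 60.0
```

Call:
{"method": "jog_arm", "body": {"commands": [[0, 0, 0, 0, 0, 0, 150], [0, 0, 0, 0, 0, 0, 60], [0, 0, 0, 0, 0, 0, 0], [0, 0, 0, 0, 0, 0, 0], [0, 0, 0, 0, 0, 0, 0], [0, 0, -0.08, 0, 0, 0, 0], [0, 0, -0.22, 0, 0, 0, 0], [0, 0, -0.42, 0, 0, 0, 0], [0, 0, -0.62, 0, 0, 0, 0], [0, 0, -0.72, 0, 0, 0, 0], [0, 0, -0.72, 0, 0, 0, 0]]}}

```text
t: 16.42
position: [0.579, 0.3925, 0.23]
tool_rot: [[-0.901, 0.434, 0.005], [0.434, 0.901, 0.004], [-0.003, 0.006, -1.0]]
contact_force: [0.2, -0.1, -0.2]
opening: 0.0917
grasp_force: 0.0
```

Run:
```python
from h import *
c=cams();s=r.read_state(); p=np.array(s['position']);R=np.array(s['tool_rot']);print(p,R.round(3).tolist(),s['contact_force'],s['opening'],s['joint_pos'])
print([ (d['rect'],d['score']) for d in r.recognise('side','jar_mid')[:3]])
d=np.array([.4296,.235,0.2])-p;print('units',(R.T@d/.25).round(3))
```

```text
[0.57727363 0.3913502  0.2256542 ] [[-0.901, 0.434, -0.0], [0.434, 0.901, -0.0], [0.0, -0.0, -1.0]] [ 0.1365062   0.01279221 -1.08300219] 0.09206462805611391 [-0.69230485  0.53805458  0.07201119  1.46585527 -0.04062428  1.13951314
  0.50847317]
[([256.9, 146.7, 279.6, 193.0], 0.94), ([357.5, 180.3, 387.4, 227.4], 0.83), ([263.2, 268.9, 300.2, 326.4], 0.76)]
units [ 0.261 -0.82   0.103]
```

Call:
{"method": "jog_arm", "body": {"commands": [[0.06, -0.18, 0, 0, 0, 0, 0], [0.12, -0.38, 0, 0, 0, 0, 0], [0.18, -0.58, 0, 0, 0, 0, 0], [0.24, -0.75, 0.05, 0, 0, 0, 0], [0.26, -0.82, 0.1, 0, 0, 0, 0], [0.26, -0.82, 0.1, 0, 0, 0, 0], [0.26, -0.82, 0.1, 0, 0, 0, 0]]}}

```text
t: 17.45
position: [0.4307, 0.2358, 0.2007]
tool_rot: [[-0.901, 0.434, 0.0], [0.434, 0.901, 0.0], [-0.0, 0.0, -1.0]]
contact_force: [0.2, -0.7, 0.1]
opening: 0.0918
grasp_force: 0.0
```

Run:
```python
from h import *
import cv2
c=cams();s=r.read_state(); p=np.array(s['position']);R=np.array(s['tool_rot']);print(p,R.round(3).tolist())
d=np.array([.4296,.235,0.104])-p;print('units',(R.T@d/.25).round(3))
x0,y0=200,130
cv2.imwrite('pics/g5.png',cv2.resize(c['side'][5][y0:y0+120,x0:x0+110],None,fx=5,fy=5,interpolation=2)[:,:,::-1])
for z in (.0,.2): print((proj(c['side'],np.array([p[0],p[1],z or .123]))-[x0,y0])*5)
```

```text
[0.43089738 0.23604911 0.20091565] [[-0.901, 0.433, 0.0], [0.433, 0.901, 0.0], [-0.0, 0.0, -1.0]]
units [ 0.003 -0.006  0.388]
[233.86957191 342.60109725]
[212.48708795 194.52705618]
```

View pics/g5.png

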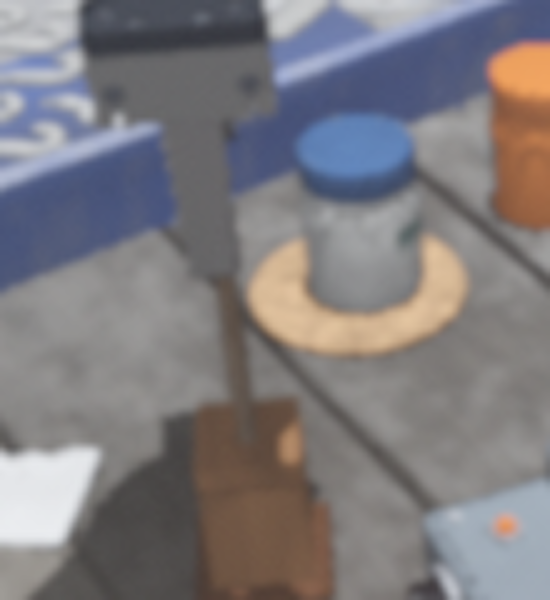

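The jar stands on its mat at (360,215). The handle at (232,330) lines up with the predicted x of 234, so I'll descend and grip the tool.

Call:
{"method": "jog_arm", "body": {"commands": [[0, 0, 0.1, 0, 0, 0, 0], [0, 0, 0.2, 0, 0, 0, 0], [0, 0, 0.3, 0, 0, 0, 0], [0, 0, 0.37, 0, 0, 0, 60], [0, 0, 0.388, 0, 0, 0, 120], [0, 0, 0.388, 0, 0, 0, 160], [0, 0, 0.388, 0, 0, 0, 190], [0, 0, 0.388, 0, 0, 0, 255], [0, 0, 0.388, 0, 0, 0, 255], [0, 0, 0.388, 0, 0, 0, 255], [0, 0, 0.388, 0, 0, 0, 255], [0, 0, 0.388, 0, 0, 0, 255]], "grip_force": 45}}

```text
t: 19.05
position: [0.4287, 0.2321, 0.1037]
tool_rot: [[-0.901, 0.435, -0.004], [0.435, 0.901, -0.005], [0.002, -0.007, -1.0]]
contact_force: [-4.1, -7.4, 10.2]
opening: 0.0092
grasp_force: 45.0
```

Call:
{"method": "jog_arm", "body": {"commands": [[0, -0.01, 0, 0, 0, 0, 255], [0, -0.018, 0, 0, 0, 0, 255], [0, -0.018, 0, 0, 0, 0, 255], [0, -0.018, 0, 0, 0, 0, 255]]}}

```text
t: 19.55
position: [0.4284, 0.2317, 0.1038]
tool_rot: [[-0.901, 0.434, 0.001], [0.434, 0.901, 0.001], [-0.0, 0.001, -1.0]]
contact_force: [1.7, 2.4, -1.7]
opening: 0.0092
grasp_force: 45.0
```

Call:
{"method": "jog_arm", "body": {"commands": [[0, 0, -0.04, 0, 0, 0, 255], [0, 0, -0.1, 0, 0, 0, 255], [0, 0, -0.2, 0, 0, 0, 255], [0, 0, -0.3, 0, 0, 0, 255], [0, 0, -0.38, 0, 0, 0, 255], [0, 0, -0.4, 0, 0, 0, 255], [0, 0, -0.4, 0, 0, 0, 255], [0, 0, -0.4, 0, 0, 0, 255]]}}

```text
t: 20.55
position: [0.4277, 0.2307, 0.2031]
tool_rot: [[-0.901, 0.434, -0.001], [0.434, 0.901, -0.001], [0.001, -0.001, -1.0]]
contact_force: [0.3, -0.9, 0.0]
opening: 0.0094
grasp_force: 45.0
```

Run:
```python
from h import *
s=r.read_state(); p=np.array(s['position']);R=np.array(s['tool_rot']);print(p,R.round(3).tolist(),s['opening'])
d=np.array([.490,.0725,p[2]])-p;print('units',(R.T@d/.25).round(3))
```

```text
[0.42768093 0.23072623 0.20307082] [[-0.901, 0.434, -0.001], [0.434, 0.901, -0.001], [0.001, -0.001, -1.0]] 0.009370435862763564
units [-0.499 -0.462  0.   ]
```

Call:
{"method": "jog_arm", "body": {"commands": [[-0.06, -0.055, 0, 0, 0, 0, 255], [-0.17, -0.155, 0, 0, 0, 0, 255], [-0.29, -0.27, 0, 0, 0, 0, 255], [-0.4, -0.37, 0, 0, 0, 0, 255], [-0.47, -0.435, 0, 0, 0, 0, 255], [-0.499, -0.462, 0.03, 0, 0, 0, 255], [-0.499, -0.462, 0.1, 0, 0, 0, 255], [-0.499, -0.462, 0.14, 0, 0, 0, 255], [-0.499, -0.462, 0.16, 0, 0, 0, 255], [-0.499, -0.462, 0.16, 0, 0, 0, 255], [-0.499, -0.462, 0.16, 0, 0, 0, 255]]}}

```text
t: 21.92
position: [0.4907, 0.0732, 0.1642]
tool_rot: [[-0.901, 0.434, 0.001], [0.434, 0.901, 0.0], [-0.001, 0.001, -1.0]]
contact_force: [0.5, -0.0, 0.3]
opening: 0.0091
grasp_force: 45.0
```

Run:
```python
from h import *
import cv2
c=cams();s=r.read_state(); p=np.array(s['position']);R=np.array(s['tool_rot']);print(p,R.round(3).tolist(),s['contact_force'])
x0,y0=270,190;k=7
a=c['side'][5][y0:y0+80,x0:x0+70]
b=c['top'][5][220:265,320:355]
a=cv2.resize(a,None,fx=k,fy=k,interpolation=2);b=cv2.resize(b,(300,560),interpolation=2)[:, :300]
cv2.imwrite('pics/g6.png',np.hstack([a,b])[:,:,::-1])
tip=np.array([p[0],p[1],p[2]-.094])
print('tip',(proj(c['side'],tip)-[x0,y0]+.5)*k,'hole',(proj(c['side'],np.array([.49,.0725,.056]))-[x0,y0]+.5)*k)
for d in ((.001,0,0),(0,.001,0),(0,0,.001)): print(d,(proj(c['side'],tip+d)-proj(c['side'],tip))*k)
```

```text
[0.49076306 0.07305645 0.16429395] [[-0.901, 0.434, 0.001], [0.434, 0.901, 0.0], [-0.001, 0.001, -1.0]] [-0.45273453 -0.11642046 -0.06936439]
tip [300.38300982 409.35396883] hole [299.72765367 445.59000891]
(0.001, 0, 0) [ 2.78773932 -1.41771862]
(0, 0.001, 0) [-1.94066932 -1.98276485]
(0, 0, 0.001) [-0.02699958 -2.41005527]
```

View pics/g6.png

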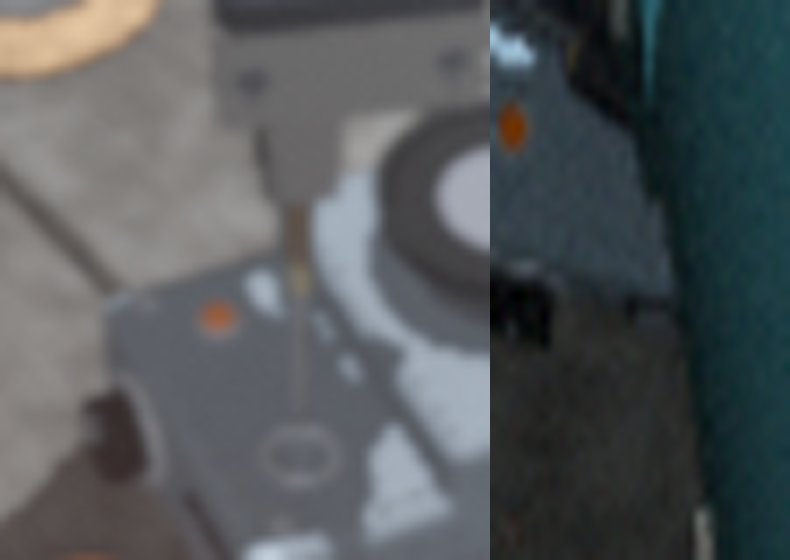

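The needle's point is at about (300,412) and the bezel's centre at about (302,455). I'll measure both more precisely.

Run:
```python
from h import *
F=np.mean([r.snapshot('side')['frame'].astype(float).mean(2) for _ in range(6)],0)
np.set_printoptions(linewidth=220)
print('cols',list(range(304,324)))
for v in range(238,264): print(v,F[v,304:324].round().astype(int))
```

```text
cols [304, 305, 306, 307, 308, 309, 310, 311, 312, 313, 314, 315, 316, 317, 318, 319, 320, 321, 322, 323]
238 [100  98  97  97  97  97  97 101 104 100  96 103 112 107  95  89  92 101 110 115]
239 [ 97  97  96  97  97  97  97 100 104 100  96  97 100  99  94  92  90  91  94  97]
240 [ 96  96  96  97  96  96  97 100 104 100  96  95  96  97 101 107 102  92  90  92]
241 [ 96  96  96  96  96  97  97 100 104 101  96  95  96  98 111 128 121 100  89  90]
242 [ 96  95  96  96  96  96  97 100 103 101  96  95  95  98 114 134 131 111  93  89]
243 [ 95  95  96  96  96  96  96  99 103 101  96  96  95  97 106 123 130 116  97  89]
244 [ 96  96  96  96  96  95  96  99 103 100  96  96  96  96  99 108 114 108  96  90]
245 [ 96  96  96  96  96  95  96  99 102  99  97  96  96  97  97  98 100  98  94  91]
246 [ 96  96  96  96  96  95  96  98 101 100  96  97  96  97  96  96  96  96  95  93]
247 [ 96  96  96  96  96  96  96  98 101  99  96  96  96  96  96  96  95  96  95  94]
248 [ 96  96  96  96  96  96  96  98 100  98  95  96  96  96  97  96  96  96  96  96]
249 [97 97 96 96 96 96 96 97 98 96 96 96 97 96 9
[... 521 characters left out ...]
 99 120 153]
256 [ 96  95  98 103 105 101  97  98 100 100  99  99 105 110 106 100  97  99 121 153]
257 [ 96  96  97 101 105 106 106 107 110 110 107 107 110 108 102  98  96  98 117 148]
258 [ 96  96  96  98 101 106 111 118 122 121 116 111 107 103  99  97  96  97 112 141]
259 [ 96  96  96  96  97 100 105 111 113 113 109 104 100  98  97  97  96  97 111 141]
260 [ 95  95  96  95  96  96  98  99 100 100  99  97  97  96  97  97  97  98 112 140]
261 [ 96  96  96  96  96  96  96  95  96  95  96  96  96  97  97  97  97 101 120 146]
262 [ 98  97  96  96  97  96  96  96  96  95  95  96  97  97  97  97  98 109 135 153]
263 [ 99  98  96  97  98 100 101  99  96  96  95  96  96  97  97  97  99 117 147 160]
```

Call:
{"method": "jog_arm", "body": {"commands": [[0, -0.009, 0, 0, 0, 0, 255], [0, -0.009, 0.02, 0, 0, 0, 255], [0, -0.009, 0.035, 0, 0, 0, 255], [0, -0.009, 0.05, 0, 0, 0, 255], [0, -0.009, 0.06, 0, 0, 0, 255], [0, -0.009, 0.07, 0, 0, 0, 255], [0, -0.009, 0.08, 0, 0, 0, 255], [0, -0.009, 0.08, 0, 0, 0, 255]]}}

```text
t: 23.32
position: [0.4894, 0.0709, 0.1437]
tool_rot: [[-0.901, 0.434, -0.0], [0.434, 0.901, -0.0], [0.0, -0.0, -1.0]]
contact_force: [-0.3, -0.0, 0.2]
opening: 0.0092
grasp_force: 45.0
```

Call:
{"method": "jog_arm", "body": {"commands": [[0, 0, 0.015, 0, 0, 0, 255], [0, 0, 0.025, 0, 0, 0, 255], [0, 0, 0.035, 0, 0, 0, 255], [0, 0, 0.045, 0, 0, 0, 255], [0, 0, 0.05, 0, 0, 0, 255], [0, 0, 0.05, 0, 0, 0, 255]]}}

```text
t: 24.08
position: [0.4895, 0.0709, 0.1313]
tool_rot: [[-0.901, 0.434, -0.0], [0.434, 0.901, -0.0], [0.0, -0.0, -1.0]]
contact_force: [-0.2, -0.6, 0.1]
opening: 0.0094
grasp_force: 45.0
```

The needle is in the hole. Now I'll press the button.

Call:
{"method": "jog_arm", "body": {"commands": [[0, 0, 0.006, 0, 0, 0, 255], [0, 0, 0.012, 0, 0, 0, 255], [0, 0, 0.018, 0, 0, 0, 255], [0, 0, 0.024, 0, 0, 0, 255], [0, 0, 0.028, 0, 0, 0, 255], [0, 0, 0.028, 0, 0, 0, 255], [0, 0, 0.028, 0, 0, 0, 255]], "grip_force": 60}}

```text
t: 24.95
position: [0.4898, 0.0709, 0.1248]
tool_rot: [[-0.901, 0.434, 0.001], [0.434, 0.901, 0.0], [-0.0, 0.0, -1.0]]
contact_force: [-1.5, -0.1, 6.8]
opening: 0.0093
grasp_force: 60.0
```

Call:
{"method": "jog_arm", "body": {"commands": [[0, 0, 0.004, 0, 0, 0, 255], [0, 0, 0.008, 0, 0, 0, 255], [0, 0, 0.008, 0, 0, 0, 255], [0, 0, 0.008, 0, 0, 0, 255]]}}

```text
t: 25.45
position: [0.4901, 0.0709, 0.1242]
tool_rot: [[-0.901, 0.434, 0.001], [0.434, 0.901, 0.001], [-0.001, 0.001, -1.0]]
contact_force: [-4.7, -1.9, 19.6]
opening: 0.009
grasp_force: 60.0
```

Call:
{"method": "jog_arm", "body": {"commands": [[0, 0, 0, 0, 0, 0, 255], [0, 0, 0, 0, 0, 0, 255], [0, 0, 0, 0, 0, 0, 255], [0, 0, 0, 0, 0, 0, 255]]}}

```text
t: 25.95
position: [0.4901, 0.0709, 0.1242]
tool_rot: [[-0.901, 0.434, 0.001], [0.434, 0.901, 0.001], [-0.001, 0.001, -1.0]]
contact_force: [-5.0, -0.8, 20.1]
opening: 0.0092
grasp_force: 60.0
```

Run:
```python
from rig import r
s=r.read_state(); print(s['position'],s['contact_force'],s['opening'])
r.snapshot('side');print([(d['rect'],d['score']) for d in r.recognise('side','jar_mid')[:2]])
if s['contact_force'][2]>12: print(r.close_job())
```

```text
[0.4901219  0.07085748 0.12423506] [-4.97252614 -0.8060682  20.05839718] 0.009249705199543958
[([264.6, 270.5, 298.3, 326.2], 0.81), ([358.4, 182.5, 385.9, 225.1], 0.77)]
the job is handed in; nothing more can be done
None
```

The job is handed in: the cup was pressed to its stop at about 30 N for over a second, the jar stands back on its mat, and the needle tool is held through the hole at a steady 20 N, past the 6 N spring. That the button is fully in is read from force and height only; the last picture wasn't viewed, and its top two jar detections were look-alikes.

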